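Load a hand press and hold its platen at the balance point

TASK

Take just the top plaster mould plate off the stack and lay it flat in the rimmed recess of the hand press, and let go of it. Then grip the handle bar of the press's platen, which leans open on its back stop, swing the platen up to its balance point, where it would fall neither shut nor back, and finish while still gripping the bar and holding the platen motionless there, so that I can brush its face. Do not let the platen drop shut, and leave the other plates and the things lying about where they are.

Things in the scene. Friction and masses are not known exactly. Their poses are not given: they have to be found in the camera images.
- plate_top: the top one of three equal cream plaster mould plates in a stack, 110 (its x) x 56 (its y) x 16 mm thick, 0.18 kg give or take 30 %; origin at the centre of its underside, z up. The same if turned half round. The stack stands on a fixed wooden board 130 x 76 x 12 mm; the plates lie up to 3 mm and 0.05 rad askew of one another; a single plate lifts off freely.
- plate_mid: the second plate of the stack, same size, right under the top one; origin at the centre of its underside. Stays.
- plate_low: the lowest plate of the stack, same size; origin at the centre of its underside. Stays.
- press: fixed grey base of the hand press, 200 x 200 x 30 mm high; origin at the centre of its underside. Its x is parallel to the hinge, its y points towards the hinge, z up. The recess lies on it towards its -y edge, the hinge posts at its +y side.
- recess (a point): centre of the recess floor, 30 mm above the table, axes as the press. The recess is 116 (x) x 62 (y) mm inside: 3 mm clear all round a plate laid with its x along the recess's x. Its steel rim is only 5 mm high and 8 mm wide, so the upper 11 mm of the plate's sides stay free for the fingers.
- platen_hinge (a point): middle of the hinge axis, which runs along the press's x, 115 mm from the recess centre in its +y and 92 mm above the table, between two steel posts that reach 104 mm above the table.
- handle_bar (a point): middle of the handle bar: a round aluminium bar 14 mm thick, parallel to the hinge, 230 mm from it and in the plane of the platen's board, free for 114 mm between two arms, 50 mm beyond the board's edge. It can be pinched from above with the fingers closing across it, and turns between the pads as the platen swings.
- platen_mass (a point): centre of mass of the platen, 128 mm from the hinge: straight above the hinge at balance. The platen is a wooden board 140 x 165 x 12 mm with a plaster block 108 x 54 x 40 mm on its pressing face, 0.56 kg give or take 25 %, on a nearly frictionless hinge without a stay; left alone it falls shut or back.
- platen (a joint): platen angle a in rad: 0 shut (level, over the recess), 1.571 upright, 2.5 leaning open on its back stop, as it starts. The bar is 230*cos(a) mm from the hinge towards the press's -y and 230*sin(a) mm above it. Because of the plaster block it balances at 1.67, 6 degrees past upright towards open (bar 23 mm to the hinge's +y, 321 mm above the table).
- clay_block: bystander: a block of clay 62 x 62 x 42 mm near the stack; origin at the centre of its underside
- water_bowl: bystander: a white bowl 110 mm across and 50 mm high beyond the press; origin at the centre of its underside
- spatula: bystander: a long modelling spatula lying near the robot on its left; origin under its middle
Not all that is in view belongs to the job. What is shaped like the plate_low but blue is not meant. What is shaped like the plate_top but yellow is not meant.

How it is judged:
On the way, in this order (a step that is already met when the one before it is completed fails the run):
1. the top plate lies flat in the recess, let go, with the platen still leaning open (x of plate_top in the frame of recess between -0.005 and 0.005 m and y of plate_top in the frame of recess between -0.005 and 0.005 m and z of plate_top in the frame of recess between -0.003 and 0.003 m and angle between plate_top's own z axis and vertical below 0.05 rad and contact force between the fingers and plate_top below 0.1 N and value of joint platen above 2.3 rad), for 0.2 s.
2. the platen is gripped by its bar and still at its balance point (value of joint platen between 1.6 and 1.74 rad and velocity of joint platen between -0.05 and 0.05 rad/s and contact force between the fingers and platen above 2 N), for 0.3 s.
At the end, for the whole second after the job is handed in: Top plate flat in the recess (5 mm each way, 3 mm in height, 0.05 rad), let go; the other two within 15 mm of their start; platen at 1.67 rad within 0.07, slower than 0.05 rad/s, its bar gripped by the fingers with over 2 N, no other thing bearing on it (all of step 2 and x of plate_top in the frame of recess between -0.005 and 0.005 m and y of plate_top in the frame of recess between -0.005 and 0.005 m and z of plate_top in the frame of recess between -0.003 and 0.003 m and angle between plate_top's own z axis and vertical below 0.05 rad and contact force between each of the fingers, platen and plate_top below 0.1 N and distance of each of plate_mid, plate_low from where it was at the start of the episode below 0.015 m and linear speed of plate_top below 0.02 m/s and contact force between platen and clay_block below 0.1 N and contact force between platen and water_bowl below 0.1 N and contact force between platen and spatula below 0.1 N and contact force between platen and plate_mid below 0.1 N and contact force between platen and plate_low below 0.1 N); the arm keeps its last pose, push and grip.
It fails at once if the platen drops towards shut (value of joint platen below 1.2 rad).
It fails at once if a bystander is pushed away by more than 30 mm (distance of any of clay_block, water_bowl, spatula from where it was at the start of the episode above 0.03 m).
It also fails if it takes over 59 s, if anything falls off the work surface, if the arm or the gripper's body presses on something with over 40 N, if the wrist force passes 120 N, or if a joint passes its speed limit or range.

ROBOT

A 6-joint arm with a two-finger parallel gripper is mounted at the origin on the work surface. World frame = base frame: x ahead of the robot, y to its left, z up, the work surface at z = 0. Lengths are in m, angles in rad, forces in N, time in s.
With the tool pointing down it reaches from about 0.35 to 1 m from the base axis. Payload 7.1 kg.
Tool frame: the origin (TCP) lies between the finger pads; the fingertips stand 22 mm ahead of it and the grasp point (between the pads) lies 3 mm ahead of it; z points along the fingers, y is the line along which they close (so a half turn about z gives the same grasp; the last joint's range is limited). The gripper opens to 85 mm and grips with 20 to 120 N. Pads are 22 mm wide; open, the fingers measure 114 mm over their backs; the gripper's body (76 mm by 85 mm) begins 54 mm behind the grasp point. The pads swing forward as they close: fully open they stand 13 mm farther back than shut.
Start: joints at [1.311, 0.423, 1.63, -0, 1.089, -0.019], TCP at [0.149, 0.607, 0.253] pointing down, gripper open.
Joint ranges: [-3, 3], [-0.9, 2.11], [0.09, 2.58], [-1.31, 4.45], [0.11, 2.69], [-2.54, 2.54]. Speed limits (rad/s): [2.39, 2.39, 3.01, 3.14, 3.14, 3.14].

INTERFACE

Orientations are given as a rotation vector (axis times angle).
In Python, from rig import manip gives the robot as it stands. The module is installed in compiled form; this text tells all that it offers. Calls block until the motion is done:
- manip.move_to(position, orientation): joint-space move of the TCP to a pose.
- manip.servo_line(position, orientation=None, rate=0.15): straight line of the TCP; orientation=None keeps the orientation; rate is the mean speed in m/s.
- manip.set_joints(angles): joint-space move.
- manip.command_gripper(opening, f_grip=None): finger opening in m; f_grip is the grip in N (None keeps the last); returns when the fingers have stopped.
- manip.hold(seconds).
- manip.solve_ik(position, orientation): joint angles nearest the present ones, or None.
- manip.camera(name): name is "scene" or "top" or "wrist"; returns a dict with "image" (400x640x3 uint8, red, green, blue), "fx", "fy", "cx", "cy" (pixels), "cam_to_world" (4x4, takes a point from camera to world coordinates); the wrist camera has in their place "mount" (4x4, takes a point from camera to tool coordinates, whose origin is the TCP and whose axes are the flange's). Camera axes: x right, y down, z forward; pixel columns grow to the right and rows downward; lengths in m; the calibration is good to about 2 mm. The wrist camera is an equidistant fisheye: a pixel r from the principal point sees the ray r / f radians off the axis. A picture is of the moment at which its call begins: read the wrist's pose just before it. There is no depth.
A pose or a line that the arm cannot do raises manip.IKError and nothing moves.
- manip.sign_off(): hands the job in; it is judged then, once.
Readings, each from a call of its own:
- manip.get_time(): time.
- manip.get_joint_positions(): joint angles.
- manip.get_joint_vel(): joint speeds.
- manip.get_tau(): joint torques, N m.
- manip.get_position(): TCP position.
- manip.get_ee_rot(): TCP orientation.
- manip.get_contact_force(): force on the tool from outside, world axes, zero at the start.
- manip.get_torque(): the same for the moment, N m.
- manip.get_width(): finger opening in m.
- manip.get_grip_force(): force on a finger pad.
Only numpy, scipy, OpenCV 4.12 (cv2) and the standard library are available. Lean on these libraries where they do the work, as an engineer would, in place of code of your own. Each camera call takes 0.05 s, during which the arm holds its last target. There are 200 camera calls.

## Working session

There is one attempt and no reset: what is moved stays moved. The work goes in short steps, each a Python script; the robot and the scene stay as the last script left them, time stands still between calls to the robot, and variables do not carry over. Pictures are saved under pics/ and viewed, at most 10 in all, crops included, and the job is handed in when it is done.

```bash
mkdir -p pics; python3 - <<'E'
from rig import manip as m
import cv2,numpy as np,pickle
d={}
for n in("scene","top"):
    c=m.camera(n);d[n]=c;cv2.imwrite(f"pics/{n}0.png",c["image"][:,:,::-1]);print(n,c["fx"],c["cx"],c["cy"],np.round(c["cam_to_world"],3).tolist())
c=m.camera("wrist");d["wrist"]=c;print({k:c[k] for k in c if k!="image"})
pickle.dump(d,open("cams.pkl","wb"));print(m.get_time(),m.get_ee_rot())
E
```

```text
scene 417.93498680927576 319.5733796741211 200.55400718998683 [[0.726, 0.431, -0.536, 1.241], [0.688, -0.456, 0.565, -0.833], [-0.001, -0.779, -0.627, 0.958], [0.0, 0.0, 0.0, 1.0]]
top 500.52700769391345 325.24267072297977 202.2570438525268 [[0.026, -0.983, 0.182, 0.235], [-1.0, -0.028, -0.011, -0.026], [0.016, -0.182, -0.983, 1.448], [0.0, 0.0, 0.0, 1.0]]
{'fx': 309.70691628693146, 'fy': 309.70691628693146, 'cx': 316.9315588867626, 'cy': 199.32153321242419, 'mount': array([[ 1.47713218e-03, -9.65970066e-01, -2.58649665e-01,
         6.47659078e-02],
       [ 9.99998908e-01,  1.43866670e-03,  3.37992311e-04,
         1.49520967e-03],
       [ 4.56202055e-05, -2.58649882e-01,  9.65971136e-01,
        -1.19430244e-01],
       [ 0.00000000e+00,  0.00000000e+00,  0.00000000e+00,
         1.00000000e+00]])}
0.15 [-3.77336284e-01 -3.11869596e+00  1.88196440e-03]
```

View pics/scene0.png

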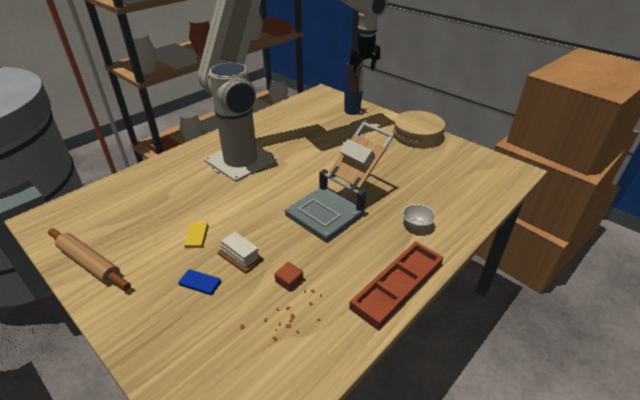

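View pics/top0.png

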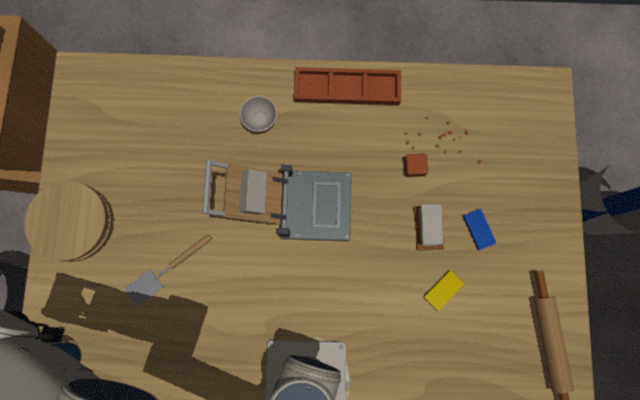

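Candidates: cream stack at top (430,225) / scene (239,247); blue lookalike at top (480,229); yellow lookalike at (444,290). I choose the cream stack on the wooden board. The recess is at (327,205) and the bar at (209,188), with the platen leaning open. Next is a close crop to check this.

```bash
python3 - <<'E'
import cv2,pickle,numpy as np
im=pickle.load(open("cams.pkl","rb"))["top"]["image"][:,:,::-1]
a=cv2.resize(im[195:260,405:455],None,fx=8,fy=8,interpolation=cv2.INTER_CUBIC)
b=cv2.resize(im[162:250,275:360],None,fx=5,fy=5,interpolation=cv2.INTER_CUBIC)
o=np.zeros((530,830,3),np.uint8);o[:520,:400]=a;o[:440,405:830]=b
cv2.imwrite("pics/crop.png",o[:,:800])
E
```

```text
(no output)
```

View pics/crop.png

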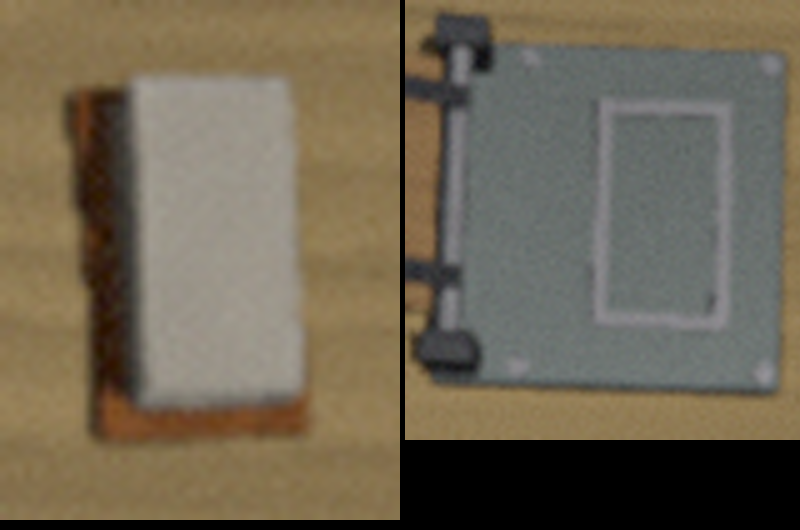

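```bash
cat > h.py <<'E'
import numpy as np,cv2,pickle
from scipy.spatial.transform import Rotation as R
def top_pt(c,u,v,z):
    T=c["cam_to_world"];d=T[:3,:3]@[(u-c["cx"])/c["fx"],(v-c["cy"])/c["fy"],1];o=T[:3,3]
    return o+d*(z-o[2])/d[2]
def wrist_T(c,pos,rv):
    T=np.eye(4);T[:3,:3]=R.from_rotvec(rv).as_matrix();T[:3,3]=pos
    return T@c["mount"]
def wrist_pt(c,W,u,v,z):
    a=np.array([u-c["cx"],v-c["cy"]]);r=np.hypot(*a);th=r/c["fx"]
    d=W[:3,:3]@np.array([*(a/max(r,1e-9)*np.sin(th)),np.cos(th)]);o=W[:3,3]
    return o+d*(z-o[2])/d[2]
def down(yaw): # tool z down, tool x along (cos yaw, sin yaw)
    c,s=np.cos(yaw),np.sin(yaw)
    return R.from_matrix(np.array([[c,s,0],[s,-c,0],[0,0,-1]])).as_rotvec()
def tcp_at(p): return p
E
python3 - <<'E'
from h import *
c=pickle.load(open("cams.pkl","rb"))["top"]
def go(n,pts,s,off,z):
    P=np.array([top_pt(c,x/s+off[0]-.5,y/s+off[1]-.5,z) for x,y in pts]);print(n,P.mean(0).round(4))
    for i in range(4):
        e=P[(i+1)%4]-P[i];print("  ",P[i].round(4),np.linalg.norm(e).round(4),np.degrees(np.arctan2(e[1],e[0])).round(1))
go("plate",[(132,76),(288,78),(304,398),(140,402)],8,(405,195),.06)
off=(275-405/5,162)
go("rim",[(598,98),(733,102),(729,328),(593,324)],5,off,.035)
print(top_pt(c,785/5+off[0],52/5+162,.03),top_pt(c,778/5+off[0],392/5+162,.03))
for p in((457,55),(448,345)): print("hinge",top_pt(c,p[0]/5+off[0],p[1]/5+162,.092))
for p in((210,163),(208,213)): print("bar",top_pt(c,*p,.092+.23*np.sin(2.5)))
print(c["fy"])
from rig import manip as m
print(m.get_time())
E
```

```text
plate [ 0.4382 -0.342   0.06  ]
   [ 0.4949 -0.3129  0.06  ] 0.0553 -89.1
   [ 0.4958 -0.3683  0.06  ] 0.1133 -178.1
   [ 0.3825 -0.372   0.06  ] 0.0574 93.0
   [ 0.3795 -0.3147  0.06  ] 0.1154 0.9
rim [ 0.492  -0.0452  0.035 ]
   [ 0.5579 -0.0057  0.035 ] 0.0782 -90.0
   [ 0.5579 -0.0839  0.035 ] 0.1319 -179.8
   [ 0.426  -0.0843  0.035 ] 0.0774 89.9
   [ 0.4261 -0.0068  0.035 ] 0.1318 0.5
[ 0.58833403 -0.11526876  0.03      ] [ 0.38939089 -0.11455032  0.03      ]
hinge [0.56572506 0.07119734 0.092     ]
hinge [0.40335706 0.06956177 0.092     ]
bar [0.55225352 0.2507414  0.22964859]
bar [0.42557333 0.24708786 0.22964859]
500.52700769391345
0.15
```

```bash
python3 - <<'E'
from h import *
from rig import manip as m
for yaw in (0,np.pi,-np.pi+1e-3):
    print(yaw,[None if (q:=m.solve_ik(p,down(yaw))) is None else np.round(q,2).tolist() for p in([.44,-.342,.2],[.44,-.342,.07],[.49,-.045,.06],[.49,.254,.23],[.49,.254,.4],[.49,.093,.32])])
E
```

```text
0 [[-0.68, 0.39, 1.82, -0.0, 0.93, 0.89], [-0.68, 0.6, 1.87, -0.0, 0.67, 0.89], [-0.12, 0.56, 2.02, -0.0, 0.56, 1.46], [0.46, 0.35, 1.81, -0.0, 0.98, 2.03], [0.46, 0.18, 1.63, -0.0, 1.34, 2.03], [0.16, 0.16, 1.84, -0.0, 1.15, 1.73]]
3.141592653589793 [[-0.68, 0.39, 1.82, 0.0, 0.93, -2.25], [-0.68, 0.6, 1.87, -0.0, 0.67, -2.25], [-0.12, 0.56, 2.02, -0.0, 0.56, -1.69], [0.46, 0.35, 1.81, -0.0, 0.98, -1.11], [0.46, 0.18, 1.63, -0.0, 1.34, -1.11], [0.16, 0.16, 1.84, -0.0, 1.15, -1.41]]
-3.1405926535897932 [[-0.68, 0.39, 1.82, -0.0, 0.93, -2.25], [-0.68, 0.6, 1.87, -0.0, 0.67, -2.25], [-0.12, 0.56, 2.02, -0.0, 0.56, -1.69], [0.46, 0.35, 1.81, 0.0, 0.98, -1.12], [0.46, 0.18, 1.63, 0.0, 1.34, -1.12], [0.16, 0.16, 1.84, 0.0, 1.15, -1.41]]
```

```bash
python3 - <<'E'
from h import *
from rig import manip as m
p=m.get_position()
m.servo_line([p[0],p[1],.45],rate=.3)
out={}
m.move_to([.46,-.045,.45],down(0))
def shot(n):
    m.hold(.2);pos,rv=m.get_position(),m.get_ee_rot();c=m.camera("wrist");out[n]=(c,wrist_T(c,pos,rv));return c["image"][:,:,::-1]
m.move_to([.45,-.045,.24],down(0));a=shot("rec")
m.move_to([.40,-.342,.24],down(0));b=shot("stk")
pickle.dump(out,open("w1.pkl","wb"))
f=lambda i:cv2.resize(i[60:360,180:460],None,fx=1.42,fy=1.42)[:,:397]
cv2.imwrite("pics/w1.png",np.hstack([f(a),f(b)]));print(m.get_time(),f(a).shape)
E
```

```text
6.0167 (426, 397, 3)
```

View pics/w1.png

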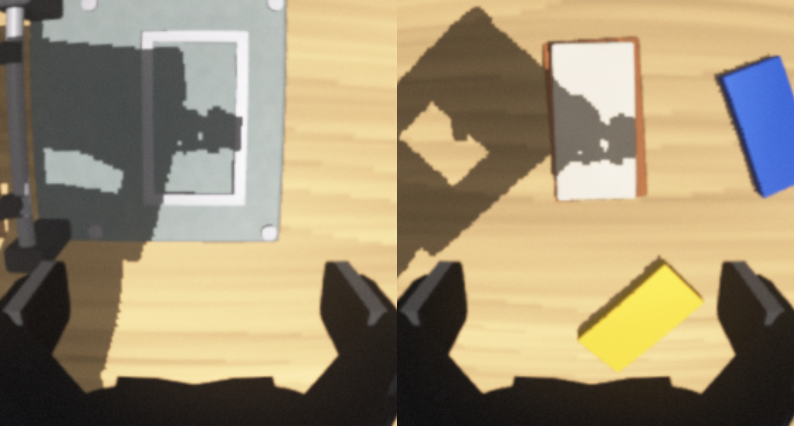

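The left half shows the rim with outer corners near (141,30), (248,31), (245,206) and (142,205). The right half shows the cream top plate near (551,42), (634,40), (637,197) and (556,200).

```bash
python3 - <<'E'
from h import *
o=pickle.load(open("w1.pkl","rb"))
def go(n,k,pts,z):
    c,W=o[k]
    P=np.array([wrist_pt(c,W,x/1.42+180-.2,y/1.42+60-.2,z) for x,y in pts]);print(n,P.mean(0).round(4))
    for i in range(4):
        e=P[(i+1)%4]-P[i];print("  ",P[i].round(4),np.linalg.norm(e).round(4),np.degrees(np.arctan2(e[1],e[0])).round(1))
go("rim","rec",[(141,30),(248,31),(245,206),(142,205)],.035)
go("plate","stk",[(x-397,y) for x,y in[(551,42),(634,40),(637,197),(556,200)]],.06)
E
```

```text
rim [ 0.4914 -0.0434  0.035 ]
   [ 0.5582 -0.0044  0.035 ] 0.0784 -90.5
   [ 0.5576 -0.0828  0.035 ] 0.133 -180.0
   [ 0.4246 -0.0829  0.035 ] 0.0797 89.5
   [ 0.4253 -0.0032  0.035 ] 0.1329 -0.5
plate [ 0.4411 -0.3415  0.06  ]
   [ 0.495 -0.312  0.06 ] 0.0558 -88.4
   [ 0.4966 -0.3678  0.06  ] 0.1092 -177.9
   [ 0.3875 -0.3717  0.06  ] 0.0573 92.4
   [ 0.3851 -0.3145  0.06  ] 0.1099 1.3
```

```bash
python3 - <<'E'
from h import *
from rig import manip as m
m.move_to([.44,-.215,.12],down(0)); m.command_gripper(.056)
print("w",m.get_width())
m.servo_line([.44,-.215,.042],rate=.1); m.hold(.2); f0=m.get_contact_force()[2]
z=.042
while z>.008:
    z-=.0015; m.servo_line([.44,-.215,z],rate=.03); f=m.get_contact_force()[2]-f0
    if abs(f)>4: break
print(z,f,m.get_position(),m.get_time())
m.servo_line([.44,-.215,.15],rate=.2)
E
```

```text
w 0.05604056871247198
0.01649999999999998 19.663597472889546 [ 0.4400333  -0.21501657  0.01775692] 12.5583
```

```bash
python3 - <<'E'
from h import *
from rig import manip as m
r=down(.029)
m.command_gripper(.074)
m.move_to([.441,-.3417,.13],r)
m.servo_line([.441,-.3417,.0685],rate=.1)
m.command_gripper(.045,40); print("w",m.get_width(),m.get_grip_force(),m.get_position())
m.servo_line([.441,-.3417,.085],rate=.06)
m.servo_line([.441,-.3417,.17],rate=.15); print(m.get_width(),m.get_contact_force())
m.servo_line([.45,-.16,.17],down(0.0),rate=.2);m.hold(.2)
pos,rv=m.get_position(),m.get_ee_rot();c=m.camera("wrist");t=m.camera("top")
pickle.dump((c,t,pos,rv),open("w2.pkl","wb"))
a=cv2.resize(c["image"][60:360,160:480,::-1],None,fx=1.5,fy=1.5)
b=cv2.resize(t["image"][190:265,400:455,::-1],(330,450),interpolation=cv2.INTER_CUBIC)
cv2.imwrite("pics/w2.png",np.hstack([a,b])[:,:800]);print(m.get_time())
E
```

```text
w 0.05507046784353038 42.77430474758148 [ 0.44151141 -0.34208786  0.06955716]
0.05452393520440732 [-0.14565276  0.70906684 -2.02139053]
17.8417
```

View pics/w2.png

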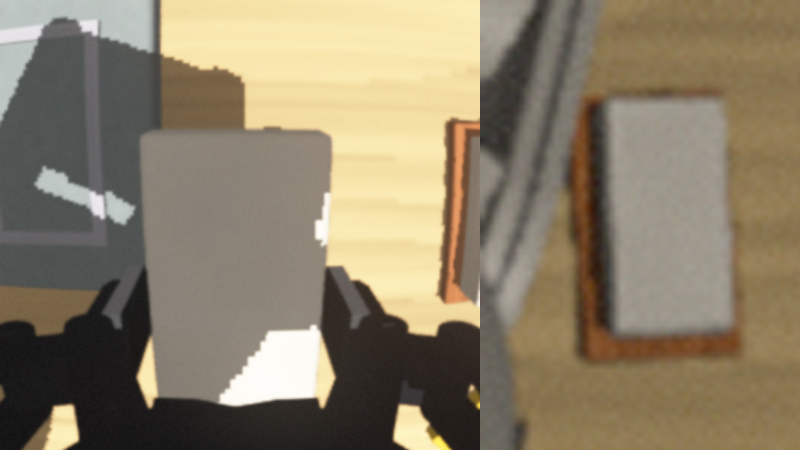

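The plate is gripped alone and level: its far edge runs from (140,131) to (331,131), and the stack beneath is undisturbed. Next I compute its offset in the tool and place it.

```bash
python3 - <<'E'
from h import *
from rig import manip as m
c,t,pos,rv=pickle.load(open("w2.pkl","rb"))
W=wrist_T(c,pos,rv)
P=[wrist_pt(c,W,x/1.5+160-.17,y/1.5+60-.17,pos[2]-.0095) for x,y in((144,130.5),(330,130.5),(153,330),(321,330))]
T=R.from_rotvec(rv).as_matrix()
for p in P: print(((p-pos)@T).round(4))
print(pos)
q=t
for x,y in((605,97),(722,97),(735,330),(615,335)): print(top_pt(t,(x-480)/6+400-.5,y/6+190-.5,.044).round(4))
E
```

```text
[ 0.0545 -0.027   0.0095]
[0.0546 0.0252 0.0095]
[-0.0084 -0.0277  0.0095]
[-0.0084  0.0262  0.0095]
[ 0.44998917 -0.16077373  0.16994308]
[ 0.493  -0.3143  0.044 ]
[ 0.4946 -0.3702  0.044 ]
[ 0.3835 -0.3746  0.044 ]
[ 0.3796 -0.318   0.044 ]
```

```bash
python3 - <<'E'
from h import *
from rig import manip as m
x,y=.4922,-.0443; r=down(0)
m.servo_line([x,y,.17],r,rate=.2); m.servo_line([x,y,.075],r,rate=.12); m.hold(.3)
p=m.get_position();print(p); x+=x-p[0]; y+=y-p[1]
f0=m.get_contact_force()[2]; z=.064
m.servo_line([x,y,z],r,rate=.04)
while z>.052:
    f=m.get_contact_force()[2]-f0
    if f>4: break
    z-=.001; m.servo_line([x,y,z],r,rate=.03)
print(z,f,m.get_position(),m.get_contact_force(),m.get_time())
pos,rv=m.get_position(),m.get_ee_rot();c=m.camera("wrist");t=m.camera("scene")
a=cv2.resize(c["image"][60:360,160:480,::-1],None,fx=1.4,fy=1.4)
b=cv2.resize(t["image"][150:250,270:350+6,::-1],None,fx=4.0,fy=4.2,interpolation=cv2.INTER_CUBIC)
cv2.imwrite("pics/w3.png",np.hstack([a,b]))
E
```

```text
[ 0.49252486 -0.04428492  0.07551222]
0.05499999999999999 8.398279795187966 [ 0.49194937 -0.04433922  0.05552939] [-1.8681533   0.47261879  6.97797908] 22.525
```

View pics/w3.png

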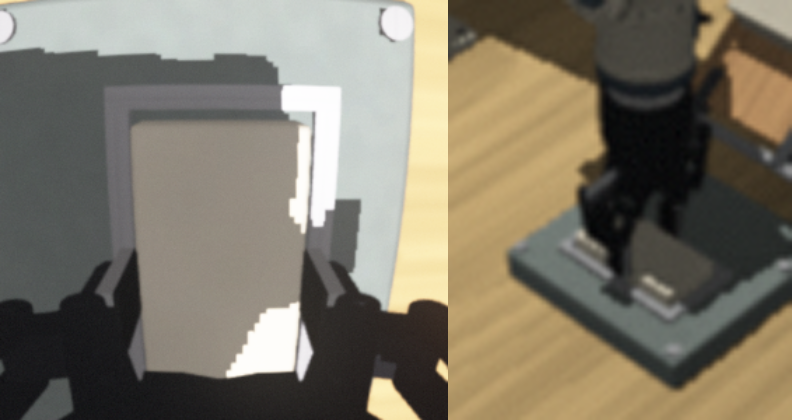

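The plate sits inside the rim at the expected height (contact at TCP 0.0555). Now I release it and view the bar.

```bash
python3 - <<'E'
from h import *
from rig import manip as m
r=down(0);p=m.get_position()
m.command_gripper(.07);m.hold(.1)
m.servo_line([p[0],p[1],.10],r,rate=.1)
m.servo_line([.45,p[1],.24],r,rate=.25);m.hold(.25)
o={}
def shot(n):
    pos,rv=m.get_position(),m.get_ee_rot();c=m.camera("wrist");o[n]=(c,wrist_T(c,pos,rv))
    return cv2.resize(c["image"][60:360,180:460,::-1],None,fx=1.42,fy=1.42)[:,:397]
a=shot("rec")
m.servo_line([.45,p[1],.40],r,rate=.3)
m.move_to([.43,.25,.40],r);m.hold(.25);b=shot("bar")
pickle.dump(o,open("w4.pkl","wb"))
cv2.imwrite("pics/w4.png",np.hstack([a,b]));print(m.get_time(),m.get_width(),m.get_position())
E
```

```text
26.775 0.06979116780167831 [0.43034492 0.24922341 0.40007979]
```

View pics/w4.png

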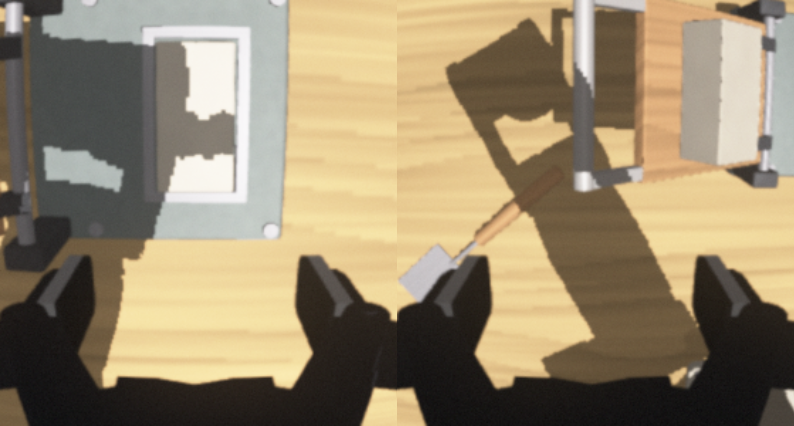

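The plate lies in the recess, and the bar runs vertically at column 583 from the top edge to row 190.

```bash
python3 - <<'E'
from h import *
o=pickle.load(open("w4.pkl","rb"))
f=lambda k,x,y,z:wrist_pt(*o[k],x/1.42+180-.2,y/1.42+60-.2,z).round(4)
for x,y in((155,40),(236,40),(235,192),(156,191)): print("plate",f("rec",x,y,.046))
for x,y in((142,27),(250,28),(246,203),(143,202)): print("rim",f("rec",x,y,.035))
for y in(5,60,120,187): print("bar",f("bar",186.5,y,.2296))
for x,y in((767-397,10),(765-397,172)): print("hinge",f("bar",x,y,.092))
E
```

```text
plate [ 0.5461 -0.015   0.046 ]
plate [ 0.5462 -0.0717  0.046 ]
plate [ 0.4364 -0.0725  0.046 ]
plate [ 0.437  -0.0146  0.046 ]
rim [ 0.5571 -0.0046  0.035 ]
rim [ 0.5565 -0.0829  0.035 ]
rim [ 0.4249 -0.0823  0.035 ]
rim [ 0.4255 -0.0034  0.035 ]
bar [0.5486 0.2556 0.2296]
bar [0.5118 0.2556 0.2296]
bar [0.4722 0.2557 0.2296]
bar [0.4268 0.2559 0.2296]
hinge [0.5784 0.0735 0.092 ]
hinge [0.4103 0.0691 0.092 ]
```

```bash
python3 - <<'E'
from h import *
from rig import manip as m
r=down(0); H=np.array([.491,.0712,.092]); L=.23; off=np.array([0,0,.005])
bar=lambda a:H+[0,-L*np.cos(a),L*np.sin(a)]+off
m.command_gripper(.05)
b=bar(2.5)
m.move_to(b+[0,0,.06],r); m.hold(.2); f0=np.array(m.get_contact_force())
m.servo_line(b,r,rate=.06); print("df",np.array(m.get_contact_force())-f0,m.get_position()-b)
m.command_gripper(0.0,45); print("w",m.get_width(),m.get_grip_force(),np.array(m.get_contact_force())-f0,m.get_time())
if .009<m.get_width()<.018:
    for a in np.linspace(2.5,1.67,12)[1:]:
        m.servo_line(bar(a),r,rate=.07); f=np.array(m.get_contact_force())-f0
        print(round(a,3),f.round(1),(m.get_position()-bar(a)).round(4),round(m.get_width(),4))
        if np.linalg.norm(f)>60: print("STOP");break
m.hold(.3);print(m.get_time(),m.get_grip_force(),m.get_position())
t=m.camera("scene");u=m.camera("top")
pickle.dump((t,u),open("w5.pkl","wb"))
cv2.imwrite("pics/w5.png",cv2.resize(t["image"][60:260,240:440,::-1],None,fx=3,fy=3,interpolation=cv2.INTER_CUBIC))
E
```

```text
df [-0.31954669  1.08218973 -1.06738036] [0.00028226 0.00010682 0.00038475]
w 0.012415093452271563 43.96295964717865 [-0.49833223 -4.32243927  4.17730164] 29.4417
2.425 [ 2.  -0.1 -5.5] [ 0.     -0.0003  0.0002] 0.0126
2.349 [ 0.1  2.7 -2.8] [-0.     -0.0001  0.0005] 0.0126
2.274 [-2.5  6.4  0.5] [-0.      0.0006  0.0004] 0.0124
2.198 [-3.5  6.2  3.4] [-0.0001  0.0011  0.0006] 0.0121
2.123 [-5.1  8.5  6. ] [-0.0001  0.0014  0.0011] 0.0124
2.047 [-5.1  8.3  8.1] [-0.0001  0.0013  0.0012] 0.0126
1.972 [-6.   7.5  9.3] [-0.0001  0.0011  0.0014] 0.0123
1.896 [-5.2  6.2  9.5] [-0.0001  0.0009  0.0013] 0.0123
1.821 [-4.8  3.9  7.9] [-0.0002  0.0003  0.0009] 0.0123
1.745 [-4.5  3.6  6.5] [-0.0003  0.0002  0.0007] 0.0126
1.67 [-4.9  2.2  8.1] [-0.0003 -0.0001  0.0007] 0.0124
34.1417 47.96559154987335 [0.49071562 0.0940884  0.32657817]
```

View pics/w5.png

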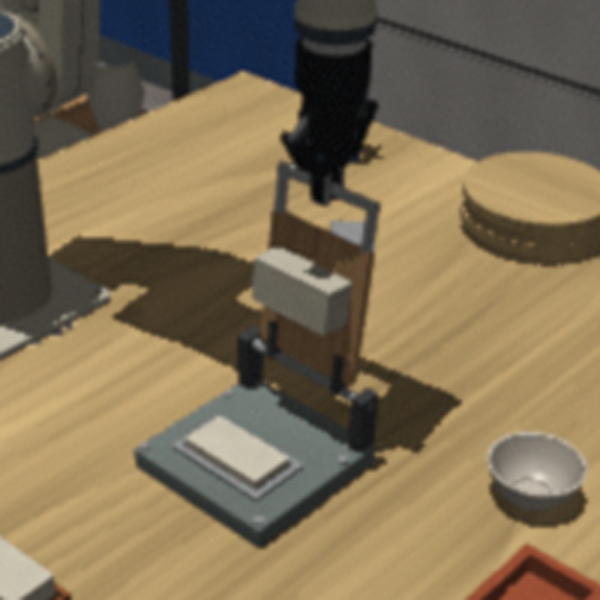

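The bar is gripped with the platen just past upright, and the plate is flat in the recess. The bar is about 23 mm past the hinge, which gives a ≈ 1.67. Handing in.

```bash
python3 -c "
from rig import manip as m
m.hold(.6);print(m.get_position(),m.get_grip_force(),abs(m.get_joint_vel()).max());print(m.sign_off())"
```

```text
[0.49072911 0.09409726 0.32658265] 47.96714186668396 0.00233863220742224
the job is handed in; nothing more can be done
None
```

The job is handed in: the top plate lies flat in the recess and is let go, and the arm is gripping the bar at about 48 N, holding the platen still at about 1.67 rad (from the TCP position); the judge's result was not shown.

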